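# Clip the craft knife away, then turn the caddy's square jar to the front and hold it

### The job

Put the loose capped craft knife away in the clip on top of the rotary caddy: lay it along the clip over both forks and push it straight down past the sprung keeper until it sits fully home and the keeper has snapped shut over it. Then turn the caddy, without flicking it round fast, until the square jar with the label faces squarely to the front edge of the table (the edge where the robot stands, straight towards that edge rather than at the robot itself), and finish while still holding the caddy still there with the fingers, by the clipped knife or by the caddy itself, so that I can take something out of that jar. Leave the other things on the table where they are.

Things in the scene. Friction and masses are not known exactly. Their poses are not given: they have to be found in the camera images.
- knife: Capped craft knife lying flat: a round aluminium barrel, diameter 12, length 110 mm, with a square grey cap (14 x 14, 25 mm long) at its +x end and a square dark end nut (14 x 14, 15 mm long) at its -x end; 150 mm in all, about 45 g. Origin: on its underside below the middle of the barrel, 7 mm under the barrel's axis; x runs along the barrel.
- knife_mid (a point): Middle of the knife's barrel, on its axis, 7 mm above the table at the start; axes as the knife's.
- foot: Round grey foot under the rotary caddy, 170 mm across, fixed to the table. Origin: on the vertical turning axis, at table height. Its -x points straight to the front edge of the table, where the robot stands.
- caddy: Turning part of the caddy: white turntable, 250 mm across, top 26 mm above the table, with five jars and a middle column 26 mm thick with the knife clip on top. Turns either way without end on a light bearing (0.03 N m). Origin: on the turning axis, at table height; its -x points to the square jar, its y lies along the clip. Yaw 0: the square jar faces the front.
- jar_face (a point): Middle of the outer face of the marked jar at rim height: 115 mm from the turning axis, 126 mm above the table. This is the only square jar (62 x 62, 100 mm tall) and has a label card in a holder, 44 mm wide, standing 20 mm above the rim.
- round_jar (a point): Centre of the mouth of one of the four plain round jars, 66 mm across, 100 mm tall. All five jars are centred 84 mm from the axis, 72 degrees apart, rims 126 mm above the table; the tools in them reach 166 mm above the table at most.
- seat (a point): Where the middle of the barrel's axis must come to lie: on the turning axis, 210 mm above the table; axes as the caddy's, the barrel along y, either way round. The clip has two forks, each 8 mm wide, 32 mm either side of here along y. Between them 56 mm is free for the fingers, down to a hinge pin whose top is 23 mm below this point.
- prong (a point): Middle between the two fixed grey prongs, at seat height, 7 mm to the caddy's +x of the seat: their upright inner faces. They stand straight to 14 mm above the seat, then flare out to 23 mm above it. The mouth faces up and is some 19 mm wide at its top. The flat fork floors lie 6 mm below the seat.
- keeper (a joint): Sprung steel keeper: two hooks on one pin on the -x side of the forks. 0 shut, up to 0.5 rad open. Shut, its hooks leave 8.5 mm to the prongs, 8.5 mm above the seat. A level barrel pushed straight down with some 10 to 20 N swings it about 0.15 rad aside; once the barrel is home it springs shut over it and withstands a light pull.
- tape_roll: Bystander: a roll of tan packing tape lying flat, 80 mm across, 22 mm tall, just beyond the capped end of the knife. Origin: centre of its underside.
- staple_remover: Bystander: chrome staple remover with a black grip, about 60 mm long, 33 mm tall, beside the knife (about 125 mm from its axis). Origin: centre of its underside.
- tape_dispenser: Bystander: black plastic desk tape dispenser, 160 x 55 mm, 88 mm tall. Origin: centre of its underside.
- tumbler: Bystander: glass tumbler of pens, 78 mm across, 155 mm tall over the pens. Origin: centre of its underside.
- glue_stick: Bystander: glue stick standing upright, 29 mm across, 88 mm tall. Origin: centre of its underside.
- eraser: Bystander: white eraser, 50 x 22 x 12 mm. Origin: centre of its underside.

How it is judged:
By the outcome, as a careful person would: the job done as asked, in the order asked, and still so for the second after the job is handed in, while the arm keeps its last pose, push and grip.
It also fails if it takes over 48 s, if anything falls off the work surface, if the arm or the gripper's body presses on something with over 40 N, if the wrist force passes 120 N, or if a joint passes its speed limit or range.

### The arm

A 6-joint arm with a two-finger parallel gripper is mounted at the origin on the work surface. World frame = base frame: x ahead of the robot, y to its left, z up, the work surface at z = 0. Lengths are in mm, angles in rad, forces in N, time in s.
With the tool pointing down it reaches from about 400 to 825 mm from the base axis. Payload 7 kg.
Tool frame: the origin (TCP) lies at the very end of the fingers, on their centre line; the grasp point (between the pads) lies 19 mm behind it; z points along the fingers, y is the line along which they close (so a half turn about z gives the same grasp; the last joint's range is limited). The gripper opens to 88 mm and grips with 3 to 60 N. Pads are 19 mm wide; open, the fingers measure 130 mm over their backs; the gripper's body (78 mm by 193 mm) begins 47 mm behind the grasp point.
Start: joints at [-0.823, 0.359, 0.012, 0, -1.224, -0.288], TCP at [299.515, -604.885, 226.561] pointing down, gripper open.
Joint ranges: [-3.07, 3.07], [-1.43, 2.12], [-1.02, 1.25], [-3.03, 1.67], [-3.05, -0], [-3.03, 3.03]. Speed limits (rad/s): [2.39, 2.39, 3.01, 3.14, 3.14, 3.14].

### API

Orientations are given as a unit quaternion [x, y, z, w].
In Python, from plant import bot gives the robot as it stands. Calls block until the motion is done:
- bot.move_ptp(position, orientation): joint-space move of the TCP to a pose.
- bot.line_to(position, velocity=150, ori=None): straight line of the TCP; ori=None keeps the orientation; velocity is the mean speed in mm/s.
- bot.move_joints(angles): joint-space move.
- bot.move_gripper(opening, force=None): finger opening in mm; force is the grip in N (None keeps the last); returns when the fingers have stopped.
- bot.pause(seconds).
- bot.solve_ik(position, orientation): joint angles nearest the present ones, or None.
- bot.read_state(): the state.
- bot.camera(name): name is "scene" or "top" or "wrist"; returns the picture (420x560x3 uint8, red, green, blue); there is no depth.
- bot.get_calibration(name): a dict with "fx", "fy", "cx", "cy" (pixels), "distortion" ([k1, k2, p1, p2, k3] as OpenCV has them; the pictures are not rectified), "view" (4x4, takes a point from world to camera coordinates); the wrist camera has in their place "T_tool_cam" (4x4, takes a point from camera to tool coordinates, whose origin is the TCP and whose axes are the flange's). Camera axes: x right, y up, looking along -z (the intrinsics and any distortion apply to the point x, -y, -z); pixel columns grow to the right and rows downward; lengths in mm; the calibration is good to about 2 mm. A picture is of the moment at which its call begins: read the wrist's pose just before it. get_calibration takes no time and is no camera call.
A pose or a line that the arm cannot do raises bot.Unreachable and nothing moves.
- bot.close_job(): hands the job in; it is judged then, once.
The state is a dict: "t": time; "joint_pos": joint angles; "qvel": joint speeds; "tau": joint torques, N m; "tcp_pos": TCP position; "eef_rot": TCP orientation; "contact_force": force on the tool from outside, world axes, zero at the start; "moment": the same for the moment, N m; "width": finger opening in mm; "finger_force": force on a finger pad.
Only numpy, scipy, OpenCV 4.12 (cv2) and the standard library are available. Lean on these libraries where they do the work, as an engineer would, in place of code of your own. Each camera call takes 0.05 s, during which the arm holds its last target. There are 200 camera calls.

## Working session

There is one attempt and no reset: what is moved stays moved. The work goes in short steps, each a Python script; the robot and the scene stay as the last script left them, time stands still between calls to the robot, and variables do not carry over. Pictures are saved under pics/ and viewed, at most 12 in all, crops included, and the job is handed in when it is done.

```bash
ls; mkdir -p pics
python3 - <<'E'
from plant import bot
import cv2,json,numpy as np
for n in("top","scene"):
    im=bot.camera(n); cv2.imwrite(f"pics/{n}0.png",im[:,:,::-1])
    print(n,{k:np.round(v,4).tolist() for k,v in bot.get_calibration(n).items()})
print({k:np.round(v,4).tolist() for k,v in bot.get_calibration("wrist").items()})
s=bot.read_state();print(s)
E
```

```text
pics
top {'fx': 472.9192, 'fy': 472.9192, 'cx': 276.9264, 'cy': 202.5519, 'distortion': [-0.121, 0.0, 0.0, 0.0, 0.0], 'view': [[-0.0286, -0.9995, 0.0121, -25.8027], [0.9826, -0.0259, 0.1838, -600.3624], [-0.1834, 0.0172, 0.9829, -1340.8431], [0.0, 0.0, 0.0, 1.0]]}
scene {'fx': 388.8774, 'fy': 388.8774, 'cx': 284.0504, 'cy': 210.1126, 'distortion': [-0.0743, 0.0, 0.0, 0.0, 0.0], 'view': [[0.6617, 0.7498, 0.0013, -347.402], [-0.6449, 0.5683, 0.511, 312.5823], [0.3824, -0.339, 0.8596, -1262.7026], [0.0, 0.0, 0.0, 1.0]]}
{'fx': 310.6606, 'fy': 310.6606, 'cx': 279.7825, 'cy': 209.5381, 'distortion': [-0.07, 0.0, 0.0, 0.0, 0.0], 'T_tool_cam': [[0.0005, 0.9634, 0.2679, 72.2471], [1.0, -0.0002, -0.001, -0.4678], [-0.0009, 0.2679, -0.9634, -158.5897], [0.0, 0.0, 0.0, 1.0]]}
{'t': 0.1, 'joint_pos': array([-8.22909539e-01,  3.59328516e-01,  1.11463948e-02, -3.08749554e-04,
       -1.22406950e+00, -2.88093127e-01]), 'qvel': array([-1.85667848e-06,  1.66251266e-04,  1.31011444e-03,  1.01682539e-03,
       -1.91511249e-03,  7.09855019e-04]), 'tau': array([-1.85741577e-03, -5.84166133e+01,  2.93753117e+01,  7.01543212e+00,
        1.02410957e-02, -5.09708525e-05]), 'tcp_pos': array([ 299.32305381, -604.52530343,  225.70597267]), 'eef_rot': array([-2.27825824e-01,  9.73701619e-01,  7.04058876e-04, -2.34174172e-04]), 'contact_force': array([ 0.56786686, -0.23849528, -0.65441436]), 'moment': array([ 0.07995067, -0.01757368, -0.0037334 ]), 'finger_force': 0.0, 'width': 87.78830505120571}
```

View pics/top0.png

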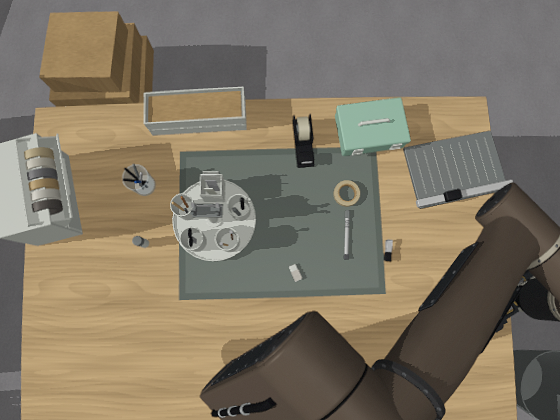

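View pics/scene0.png

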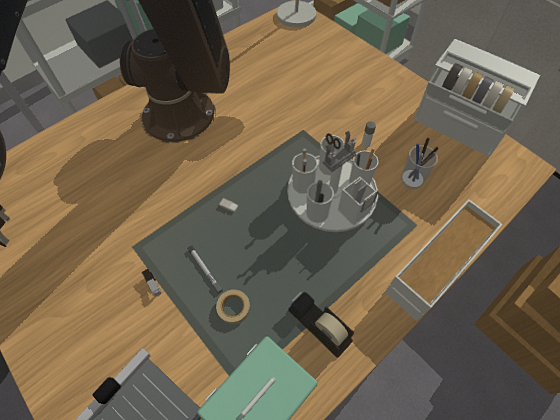

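The top view shows the knife at about (347,234) pointing up/down, with the tape roll at (347,193) beyond its cap. The caddy is at (214,215), its square jar at the far side (211,185), so about a half turn is needed. I'll get coarse positions now and take close-ups with the wrist camera next.

```bash
cat > h.py <<'E'
from plant import bot
import cv2, numpy as np
from scipy.spatial.transform import Rotation as R
def cam(n, st=None):
    c=bot.get_calibration(n)
    K=np.array([[c["fx"],0,c["cx"]],[0,c["fy"],c["cy"]],[0,0,1.]]); D=np.array(c["distortion"],float)
    if n=="wrist":
        T=np.eye(4);T[:3,:3]=R.from_quat(st["eef_rot"]).as_matrix();T[:3,3]=st["tcp_pos"]
        M=T@np.array(c["T_tool_cam"])
    else: M=np.linalg.inv(np.array(c["view"]))
    return K,D,M
def ray(C,uv):
    K,D,M=C; p=cv2.undistortPoints(np.array(uv,float).reshape(-1,1,2),K,D)[:,0]
    d=np.c_[p[:,0],-p[:,1],-np.ones(len(p))]@M[:3,:3].T
    return M[:3,3],d
def onz(C,uv,z):
    o,d=ray(C,uv); return (o+d*((z-o[2])/d[:,2])[:,None])[:,:2]
def proj(C,P):
    K,D,M=C; V=np.linalg.inv(M); p=np.atleast_2d(P)@V[:3,:3].T+V[:3,3]
    p[:,1:]*=-1
    return cv2.projectPoints(p,np.zeros(3),np.zeros(3),K,D)[0][:,0]
def down(a):
    "tool down, closing line (tool y) at world angle a"
    y=np.array([np.cos(a),np.sin(a),0]);z=np.array([0,0,-1.]);x=np.cross(y,z)
    return R.from_matrix(np.c_[x,y,z]).as_quat()
E
python3 - <<'E'
from h import *
T=cam("top")
im=cv2.imread("pics/top0.png");g=cv2.cvtColor(im,cv2.COLOR_BGR2GRAY)
print("knife ends",onz(T,[[347,210],[347,259]],7).round(1).tolist())
print("tape",onz(T,[[347,193]],11).round(1), "stapler",onz(T,[[389,250]],15).round(1))
# turntable: bright pixels' hull
m=((g>165)&(cv2.cvtColor(im,cv2.COLOR_BGR2HSV)[:,:,1]<50)).astype(np.uint8);m[:, :165]=0;m[:,262:]=0;m[:170]=0;m[270:]=0
ys,xs=np.nonzero(m);h=cv2.convexHull(np.c_[xs,ys].astype(np.int32))[:,0]
h=h[h[:,1]>212]
P=onz(T,h,26);A=np.c_[2*P,np.ones(len(P))];s=np.linalg.lstsq(A,(P**2).sum(1),rcond=None)[0]
print("caddy",s[:2],np.sqrt(s[2]+s[:2]@s[:2]),len(h))
print("sqjar",onz(T,[[211,185]],126))
print("mat/table edges",onz(T,[[180,152],[378,149],[180,299],[385,293],[36,107],[486,97]],0).round(0).tolist())
cv2.imwrite("pics/crop1.png",cv2.resize(im[165:270,165:305],None,fx=5.5,fy=5.5,interpolation=cv2.INTER_CUBIC))
for a in(0,np.pi/2,np.pi,-np.pi/2):
    q=bot.solve_ik([s[0],s[1],300],down(a));print(a,q)
E
```

```text
knife ends [[579.7, -257.1], [430.2, -249.1]]
tape [[ 632.  -259.4]] stapler [[ 452.5 -377. ]]
caddy [561.15849717 149.58274038] 125.04202243118512 17
sqjar [[641.64568964 143.60120582]]
mat/table edges [[780.0, 257.0], [774.0, -369.0], [325.0, 254.0], [325.0, -360.0], [952.0, 744.0], [950.0, -751.0]]
0 [ 0.59708341  0.16505681 -0.0837995   0.         -1.32194002  2.54450924]
1.5707963267948966 [ 0.59708341  0.16505681 -0.0837995   0.         -1.32194002 -2.16787974]
3.141592653589793 [ 0.59708341  0.16505681 -0.0837995   0.         -1.32194002 -0.59708341]
-1.5707963267948966 [ 0.59708341  0.16505681 -0.0837995   0.         -1.32194002  0.97371292]
```

View pics/crop1.png

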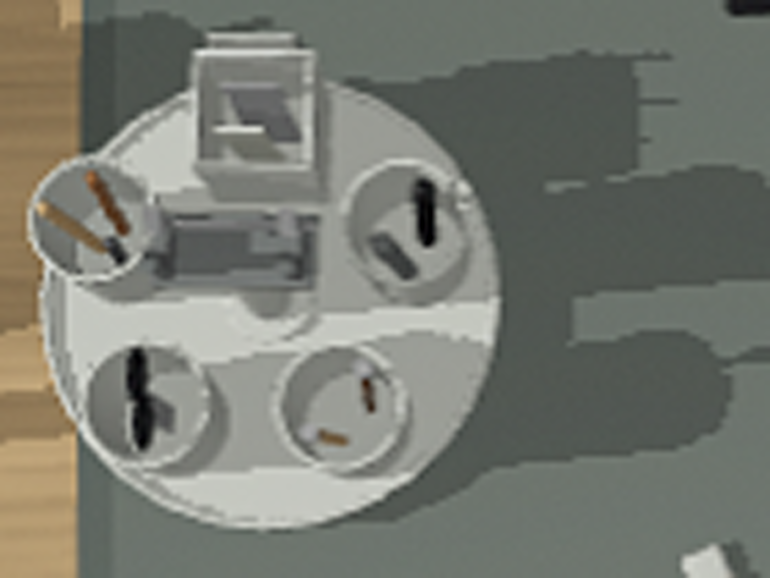

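The crop shows the square jar at the far side (about +x), with the clip across the middle (150-315, 210-290 in the crop) parallel to y. So caddy yaw is about π, and the disc fit gives the axis at (561,150) with r=125.0. Next, close-ups of the clip and then the knife.

Run:
```python
from h import *
import pickle
for n,p,a in(("clip",[561,150,330],0.),("knife",[505,-253,120],-np.pi/2)):
    bot.move_ptp(p,down(a)); bot.pause(.2); s=bot.read_state(); im=bot.camera("wrist")
    cv2.imwrite(f"pics/w_{n}.png",im[:,:,::-1]); pickle.dump(s,open(f"s_{n}.pkl","wb")); print(s["t"],s["tcp_pos"],s["joint_pos"],s["contact_force"])
```

```text
3.1333 [561.11294804 149.61071423 329.93664236] [ 5.97190362e-01  1.54328049e-01 -3.06714468e-02  2.65899522e-05
 -1.38590722e+00  2.54359406e+00] [-0.49197811 -0.88833698  0.09018809]
5.0583 [ 505.6335092  -252.36677049  120.35387484] [-1.16650615e-01  2.72125474e-01 -3.75991330e-01  9.65442936e-06
 -9.21943199e-01  1.68897448e+00] [-0.51784268  0.22105799  1.122349  ]
```

View pics/w_clip.png

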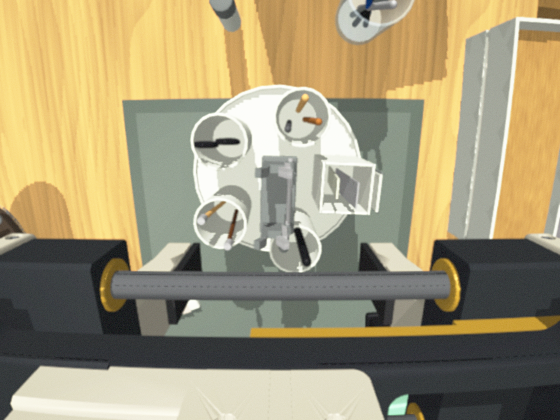

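View pics/w_knife.png

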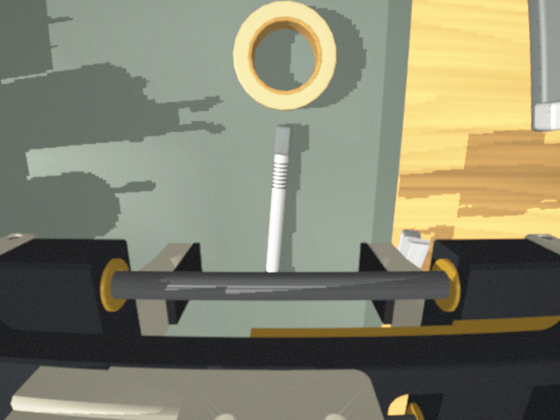

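The clip view shows the forks at (280,160) and (270,240), with the square jar at (345,187). The knife view shows the cap tip at (284,125) and the barrel running to (272,270). I'll fit the knife axis and enlarge the clip.

Run:
```python
from h import *
import pickle
im=cv2.imread("pics/w_knife.png");C=cam("wrist",pickle.load(open("s_knife.pkl","rb")))
hsv=cv2.cvtColor(im,cv2.COLOR_BGR2HSV)
m=((im.min(2)>205)).astype(np.uint8);m[:155]=0;m[268:]=0;m[:,:255]=0;m[:,300:]=0
ys=np.arange(190,266,1);xs=np.array([np.nonzero(m[y])[0].mean() for y in ys])
w=[m[y].sum() for y in ys];print("w",w[::10])
P=onz(C,np.c_[xs,ys],7);c=P.mean(0);d=np.linalg.svd(P-c)[2][0]
tip=onz(C,[[284,125]],7)[0]; d*=np.sign(d@(tip-c)); print("axis ang",np.arctan2(d[1],d[0]),"rms",np.std((P-c)@[-d[1],d[0]]))
t=c+d*((tip-c)@d); print("tip",tip,t,"mid(-80)",t-80*d)
j=onz(C,[[282,155]],7)[0];print("cap joint->mid",c+d*((j-c)@d)-55*d)
sc=cam("top");print("top check of mid", proj(sc,np.r_[t-75*d,7]))
im=cv2.imread("pics/w_clip.png")
cv2.imwrite("pics/crop2.png",cv2.resize(im[145:260,245:325],None,fx=5,fy=5,interpolation=cv2.INTER_CUBIC))
C=cam("wrist",pickle.load(open("s_clip.pkl","rb")))
for z,n in((210,"seat"),(126,"rim")): print(n,proj(C,[561,150,z]))
# disc circle
```

```text
w [np.uint64(10), np.uint64(11), np.uint64(11), np.uint64(10), np.uint64(10), np.uint64(10), np.uint64(9), np.uint64(10)]
axis ang -0.0779440702406969 rms 0.1961050707892494
tip [ 576.6881279  -256.11973811] [ 576.82773712 -254.33222065] mid(-80) [ 497.07062524 -248.10300687]
cap joint->mid [ 496.67676751 -248.07224568]
top check of mid [[345.5746612  235.28170692]]
seat [[279.3450011  203.54018483]]
rim [[279.49527385 185.84165735]]
```

View pics/crop2.png

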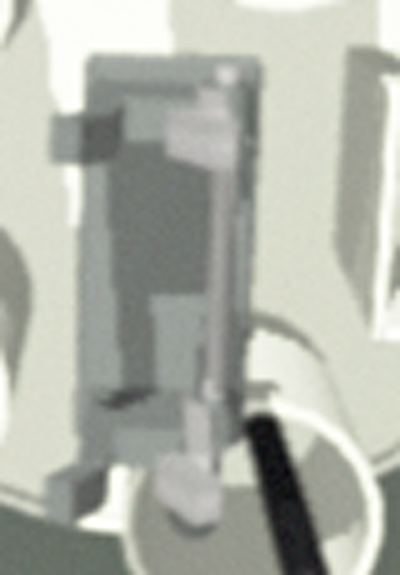

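The crop shows prongs on the left at (85,137) and (77,492), and keeper hooks on the right at (200,137) and (187,492). The keeper is on world +x, which confirms yaw ≈ π. I'll compute axis and yaw from these points and the jar rims.

Run:
```python
from h import *
import pickle
im=cv2.imread("pics/w_clip.png");C=cam("wrist",pickle.load(open("s_clip.pkl","rb")))
f=lambda u,v:[245+u/5-.4,145+v/5-.4]
for n,a,b,z in(("prong",(85,137),(77,492),233),("hook",(200,137),(187,492),224)):
    P=onz(C,[f(*a),f(*b)],z);d=P[0]-P[1];print(n,P.round(1).tolist(),np.linalg.norm(d),"clip yaw err deg",np.degrees(np.arctan2(-d[0],d[1])),"mid",P.mean(0))
g=cv2.cvtColor(im,cv2.COLOR_BGR2GRAY)
c=np.array([561,150])
# disc edge via radial scans: white->mat or wood (saturated) at z=26
hsv=cv2.cvtColor(im,cv2.COLOR_BGR2HSV);E=[]
white=((hsv[:,:,1]<45)&(hsv[:,:,2]>140)).astype(np.uint8)
for th in np.radians(np.arange(0,360,3)):
    r=np.arange(145,105,-.25);uv=proj(C,np.c_[c[0]+r*np.cos(th),c[1]+r*np.sin(th),0*r+26])
    ok=(uv[:,1]<240)&(uv[:,0]>0)
    if not ok.all():continue
    v=white[uv[:,1].round().astype(int),uv[:,0].round().astype(int)]
    k=np.nonzero(v)[0]
    if len(k) and k[0]>20: E.append(c+r[k[0]]*np.array([np.cos(th),np.sin(th)]))
E=np.array(E)
for _ in range(4):
    s=np.linalg.lstsq(np.c_[2*E,np.ones(len(E))],(E**2).sum(1),rcond=None)[0];R0=np.sqrt(s[2]+s[:2]@s[:2])
    res=np.linalg.norm(E-s[:2],axis=1)-R0;E=E[abs(res)<max(1,1.5*res.std())]
print("disc",s[:2],R0,len(E),res.std())
big=cv2.resize(g,None,fx=3,fy=3,interpolation=cv2.INTER_CUBIC)
h=cv2.HoughCircles(big,cv2.HOUGH_GRADIENT,1,60,param1=120,param2=30,minRadius=66,maxRadius=95)
for u,v,r in h[0]:
    p=onz(C,[[(u-1)/3,(v-1)/3]],126)[0];q=p-c;
    if 65<np.linalg.norm(q)<105: 
        a=np.degrees(np.arctan2(q[1],q[0]));print(u/3,v/3,r/3,p,np.linalg.norm(q),a,"yaw res",(a+36)%72-36)
```

```text
prong [[546.4, 182.9], [544.0, 120.0]] 62.89809820978248 clip yaw err deg -2.202056020349487 mid [545.18556449 151.45908664]
hook [[565.5, 181.5], [563.4, 116.5]] 65.07988893682779 clip yaw err deg -1.8679984282741218 mid [564.4886304  148.97629603]
disc [557.83927526 149.18795334] 126.09025017311887 31 0.5164519119775371
302.16666 116.166664 26.0 [586.16120803 230.19304827] 84.04767326168246 72.58033501757959 yaw res 0.5803350175795856
218.5 140.83333 25.166666 [490.63914259 203.07410992] 88.13348625564797 142.97227455433398 yaw res -1.0277254456660216
294.83334 247.16667 26.5 [579.78585275  72.21531765] 80.02102893776247 -76.42243853444316 yaw res -4.42243853444316
220.5 220.83333 27.733332 [488.17747607 106.84905309] 84.64705671117575 -149.35116128999584 yaw res -5.351161289995844
```

Run:
```python
from h import *
import pickle
q=down(-np.pi/2-.078)
bot.move_ptp([498,-250,60],q); bot.move_gripper(50); bot.line_to([498,-250,2.5],80)
s=bot.read_state();print(s["t"],s["tcp_pos"],s["contact_force"])
bot.move_gripper(5,50); s=bot.read_state();print(s["t"],s["width"],s["finger_force"],s["contact_force"])
bot.line_to([498,-250,60],120); bot.pause(.2)
s=bot.read_state();im=bot.camera("wrist");print(s["t"],s["width"],s["finger_force"],s["tcp_pos"])
cv2.imwrite("pics/w_held.png",im[:,:,::-1]);pickle.dump(s,open("s_held.pkl","wb"))
```

```text
7.15 [ 498.32943037 -250.08259985    2.78918584] [-0.16042902  0.06572103  0.17091944]
7.875 10.190605042787393 50.000547766685486 [0.17940769 0.25457011 1.63472678]
8.7083 10.34432964924846 49.99980032444 [ 497.36785039 -249.87267752   59.0313991 ]
```

View pics/w_held.png

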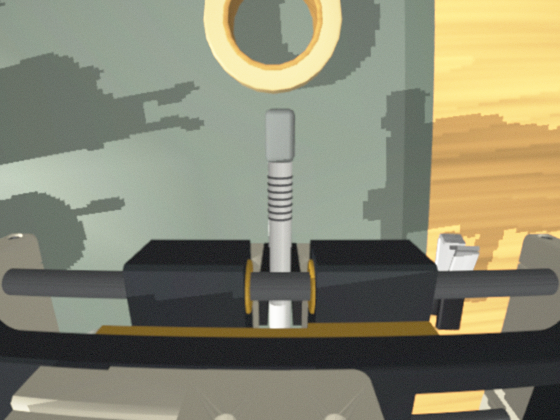

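The knife is held straight along tool x: cap from (280,109) to (280,161), barrel centre at column ~280. Now I'll get its in-hand offsets, which calibrate the camera bias, and fit the caddy with Procrustes.

Run:
```python
from h import *
import pickle
st=pickle.load(open("s_held.pkl","rb"));im=cv2.imread("pics/w_held.png")
tool=dict(st);tool["eef_rot"]=np.array([1,0,0,0.]);tool["tcp_pos"]=np.zeros(3)  # flipped tool: X=x,Y=-y,Z=-z
C=cam("wrist",tool); H=4.2
g=cv2.cvtColor(im,cv2.COLOR_BGR2GRAY).astype(float)
ys=np.arange(165,236,3);mid=[]
gx=cv2.Sobel(g,cv2.CV_64F,1,0)
for y in list(range(116,156,4))+list(ys):
    r=gx[y,255:306]; mid.append((255+(np.argmax(np.abs(r[:24]))+25+np.argmax(np.abs(r[25:])))/2,y))
P=onz(C,mid,H);print(np.c_[np.array(mid),P].round(2)[::3].tolist())
l=np.polyfit(P[:,0],-P[:,1],1);print("tool y vs x: slope,at0",l)
col=g[95:175,276:286].mean(1);gy=np.gradient(col);print("edges",95+np.argsort(-abs(gy))[:6])
print("tip top edge(z+7)",onz(C,[[280,109]],H+7),"bottom",onz(C,[[280,109]],H-7)," joint",onz(C,[[280,161.5]],H+7))
# caddy procrustes from jar centres
J=np.array([[586.16,230.19],[490.64,203.07],[579.79,72.22],[488.18,106.85]])
th=np.radians(np.array([72,144,-72,-144]));L=84*np.c_[np.cos(th),np.sin(th)]  # about +x dir
a=J-J.mean(0);b=L-L.mean(0);ang=np.arctan2((b[:,0]*a[:,1]-b[:,1]*a[:,0]).sum(),(a*b).sum())
Rm=np.array([[np.cos(ang),-np.sin(ang)],[np.sin(ang),np.cos(ang)]]);c=J.mean(0)-Rm@L.mean(0)
print("caddy ang deg",np.degrees(ang),"centre",c,"res",(J-c-L@Rm.T).round(1).tolist())
```

```text
[[280.5, 116.0, 75.77, -0.69], [280.5, 128.0, 70.15, -0.69], [280.5, 140.0, 64.45, -0.7], [280.0, 152.0, 58.65, -0.46], [280.0, 171.0, 49.25, -0.47], [280.5, 180.0, 44.7, -0.72], [278.5, 189.0, 40.08, 0.29], [280.0, 198.0, 35.39, -0.48], [277.0, 207.0, 30.63, 1.07], [280.0, 216.0, 25.79, -0.48], [278.5, 225.0, 20.87, 0.3], [279.5, 234.0, 15.87, -0.22]]
tool y vs x: slope,at0 [ 0.01772346 -0.55814878]
edges [162 163 160 159 108 107]
tip top edge(z+7) [[78.70334803 -0.44614157]] bottom [[79.30861309 -0.44625005]]  joint [[54.81239348 -0.46186954]]
caddy ang deg -2.152133078347748 centre [557.1776874 152.2938875] res [[0.0, -1.0], [-0.5, -1.1], [-0.3, 0.7], [0.8, 1.3]]
```

Run:
```python
from h import *
import pickle
s=bot.read_state()
bot.line_to([498,-250,265],250)
bot.move_ptp([557.3,150.5,248],down(-.0375)); bot.pause(.3)
s=bot.read_state();im=bot.camera("wrist");t=bot.camera("top");print(s["t"],s["tcp_pos"],s["joint_pos"],s["width"])
pickle.dump(s,open("s_over.pkl","wb"));cv2.imwrite("pics/w_over.png",im[:,:,::-1]);cv2.imwrite("pics/t_over.png",t[:,:,::-1])
cv2.imwrite("pics/crop3.png",cv2.resize(im[90:270,180:380,::-1],None,fx=3.3,fy=3.3,interpolation=cv2.INTER_CUBIC))
```

```text
11.525 [557.43549896 149.84513234 248.08924193] [ 6.01329271e-01  1.85148644e-01 -1.76407509e-01  8.74799329e-06
 -1.20911322e+00  2.50148858e+00] 10.746292261385221
```

View pics/crop3.png

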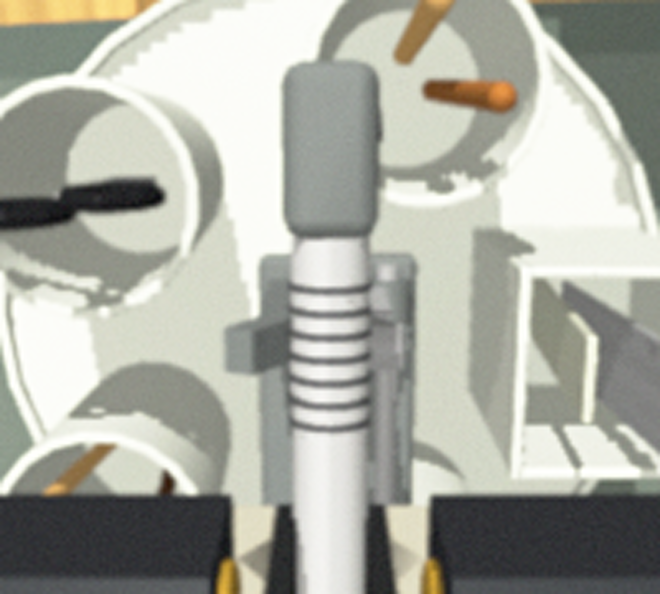

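The knife hovers over the clip: the prong is at crop (225-290,345), the hook at (370-412,340), and the base plate at 262-413. I'll now compute the cross-clip position at the correct heights.

Run:
```python
from h import *
import pickle
A=cam("wrist",pickle.load(open("s_clip.pkl","rb")));B=cam("wrist",pickle.load(open("s_over.pkl","rb")))
f=lambda u,v:[245+u/5-.4,145+v/5-.4]
g=lambda u,v:[180+u/3.3-.35,90+v/3.3-.35]
y=lambda C,p,z:onz(C,[p],z)[0].round(1).tolist()
print("hooktip up",y(A,f(165,150),218.5),"low",y(A,f(155,485),218.5),"expect seat=x-1.5")
print("prong straight top up",y(A,f(122,137),224),"low",y(A,f(105,480),224),"seat=x+7")
print("prong inner top up",y(A,f(86,137),233),"low",y(A,f(76,490),233))
print("prong outer A",y(A,f(50,137),233),"B",y(B,g(226,345),233), "inner top B",y(B,g(250,345),233))
for z in(150,170,187): print("plate",z,y(A,f(88,200),z),y(A,f(255,200),z),y(B,g(262,400),z),y(B,g(412,400),z))
a=cv2.imread("pics/w_clip.png",0)
for v in(171,172,173,243,244): print(v,a[v,250:300].tolist())
```

```text
hooktip up [559.2, 178.1] low [557.2, 115.4] expect seat=x-1.5
prong straight top up [551.9, 181.2] low [548.2, 118.6] seat=x+7
prong inner top up [546.3, 182.6] low [543.5, 120.2]
prong outer A [540.3, 182.6] B [540.7, 183.1] inner top B [544.8, 183.0]
plate 150 [541.6, 156.0] [578.6, 156.0] [539.7, 149.8] [578.7, 148.3]
plate 170 [542.8, 159.9] [577.6, 159.9] [541.3, 155.4] [577.2, 154.0]
plate 187 [543.8, 163.1] [576.7, 163.1] [542.6, 160.2] [576.0, 158.9]
171 [219, 217, 219, 217, 204, 172, 155, 153, 152, 149, 141, 113, 90, 93, 96, 96, 99, 94, 91, 116, 144, 159, 158, 160, 162, 159, 160, 163, 175, 185, 185, 187, 186, 181, 181, 179, 179, 184, 183, 187, 188, 180, 161, 132, 114, 105, 137, 192, 218, 219]
172 [219, 219, 218, 218, 200, 171, 156, 150, 153, 154, 140, 114, 91, 93, 99, 95, 93, 96, 95, 113, 141, 155, 153, 157, 155, 154, 153, 157, 171, 185, 189, 188, 189, 187, 187, 190, 187, 188, 191, 191, 191, 187, 160, 135, 131, 119, 142, 196, 217, 218]
173 [218, 219, 220, 215, 196, 166, 152, 153, 154, 153, 139, 118, 98, 97, 96, 96, 98, 96, 99, 113, 126, 131, 133, 133, 133, 131, 132, 140, 165, 182, 187, 184, 187, 189, 191, 187, 190, 191, 192, 195, 195, 190, 158, 130, 135, 131, 151, 196, 218, 218]
243 [188, 206, 207, 191, 169, 154, 152, 154, 145, 125, 104, 98, 96, 94, 94, 105, 171, 245, 252, 246, 232, 209, 172, 148, 142, 155, 172, 180, 188, 190, 189, 188, 183, 181, 182, 186, 187, 188, 183, 165, 152, 150, 151, 149, 148, 145, 117, 70, 37, 26]
244 [171, 177, 180, 172, 158, 152, 153, 147, 148, 129, 102, 97, 96, 97, 94, 114, 192, 247, 252, 246, 230, 200, 163, 144, 140, 149, 163, 175, 182, 186, 187, 189, 185, 184, 190, 192, 193, 193, 190, 168, 150, 146, 147, 148, 154, 148, 136, 90, 43, 22]
```

Run:
```python
from h import *
bot.move_gripper(5,60)
q=down(-.0375)
bot.line_to([556.6,150.8,232],60,q)
f0=bot.read_state()["contact_force"]
for z in (228,224,221,219,217,215,213,211,209,207.5,206,205):
    bot.line_to([556.6,150.8,z],30)
    s=bot.read_state();f=s["contact_force"]-f0
    print(round(s["t"],2),z,s["tcp_pos"].round(2),f.round(1),s["moment"].round(2),round(s["width"],2))
    if f[2]>45 or abs(f[:2]).max()>20: break
cv2.imwrite("pics/s_in.png",bot.camera("scene")[:,:,::-1])
```

```text
12.54 228 [556.55 150.78 227.86] [-0.2  0.2 -0.2] [-0.12  0.01  0.06] 10.2
12.82 224 [556.47 150.73 223.76] [-0.6 -0.6 -0.8] [-0.11  0.   -0.03] 10.29
13.07 221 [556.07 150.81 220.93] [-3.3  0.5  2.3] [0.11 1.34 0.01] 10.2
13.32 219 [556.28 150.8  219.36] [-4.4  0.3  5.8] [0.15 1.89 0.01] 10.33
13.57 217 [556.1  150.77 216.76] [-3.9  1.7  1.8] [ 0.19  1.62 -0.03] 10.05
13.82 215 [556.09 150.66 214.39] [-3.8  0.  -0.7] [0.15 1.53 0.01] 10.05
14.07 213 [556.15 150.66 212.21] [-3.2  0.6 -2.4] [0.13 1.34 0.02] 10.34
14.32 211 [556.43 150.71 210.46] [-2.6 -0.4 -5.1] [-0.06  1.1  -0.  ] 10.25
14.57 209 [556.69 150.79 208.73] [-2.1  0.5 -4. ] [-0.09  0.62  0.01] 10.43
14.82 207.5 [557.37 151.01 208.01] [ 0.5  0.5 -1.1] [-0.12  0.14  0.01] 10.74
15.07 206 [556.94 150.88 206.32] [ 0.5 -0.1  0.2] [-0.13  0.07 -0.04] 10.28
15.32 205 [556.99 150.9  205.5 ] [-0.1  0.3  3.2] [-0.14  0.04  0.01] 10.28
```

Run:
```python
from h import *
import pickle
p=bot.read_state()["tcp_pos"]
for z in (204.3,203.6,203):
    bot.line_to([557,150.9,z],20)
    s=bot.read_state();f=s["contact_force"]
    print(round(s["t"],2),z,s["tcp_pos"].round(2),f.round(1),s["moment"].round(2))
    if f[2]>22: break
bot.line_to([557,150.9,205.3],30);bot.pause(.2)
s=bot.read_state();print(s["t"],s["tcp_pos"],s["contact_force"],s["width"])
im=bot.camera("wrist");sc=bot.camera("scene");pickle.dump(s,open("s_in.pkl","wb"))
cv2.imwrite("pics/w_in.png",im[:,:,::-1]);cv2.imwrite("pics/s_in2.png",sc[:,:,::-1])
a=cv2.resize(im[100:270,190:370,::-1],(400,378),interpolation=cv2.INTER_CUBIC);b=cv2.resize(sc[120:230,285:405,::-1],(400,367),interpolation=cv2.INTER_CUBIC)
b=cv2.copyMakeBorder(b,0,11,0,0,cv2.BORDER_CONSTANT);cv2.imwrite("pics/crop4.png",np.hstack([a,b]))
```

```text
15.62 204.3 [557.1  150.92 205.38] [-3.3  0.5  9.1] [-0.1   1.24 -0.  ]
15.88 203.6 [557.13 150.91 205.27] [-4.6 -0.9 11.9] [-0.15  1.97  0.  ]
16.12 203 [557.18 150.95 205.21] [-6.5 -0.7 15.6] [-0.09  2.55 -0.02]
16.575 [557.07447948 150.97801801 205.42879282] [-1.04894017  0.3958934   5.21246727] 9.953319435658603
```

View pics/crop4.png

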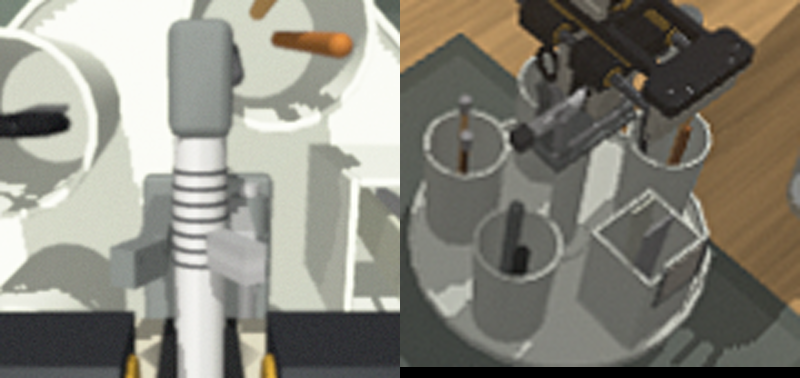

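The hook now lies over the barrel, and the knife sits on a hard stop at TCP z=205.2, so it is home and the keeper is shut. Next I turn the caddy slowly in small steps, trimming the TCP by the sideways force.

```bash
cat > turn.py <<'E'
from h import *
import sys
def turn(a0,a1,p,step=.25):
    p=np.array(p,float)
    for a in np.linspace(a0,a1,int(np.ceil(abs(a1-a0)/step))+1)[1:]:
        t=bot.read_state()["t"]
        q=bot.solve_ik(p,down(a)); bot.move_joints(q)
        s=bot.read_state();f=s["contact_force"];d=s["t"]-t
        print(round(s["t"],2),round(a,2),"w~",round(abs(a1-a0)/max(1,np.ceil(abs(a1-a0)/step))/d,2),s["tcp_pos"].round(2),f.round(1),s["moment"].round(2),round(s["width"],2))
        if abs(f[:2]).max()>15 or abs(f[2])>25: print("stop");break
        p[:2]+=np.clip(.12*f[:2],-.5,.5)
    return a,p
if __name__=="__main__": print(turn(float(sys.argv[1]),float(sys.argv[2]),[float(v) for v in sys.argv[3:6]]))
E
python3 turn.py -.0375 -.7875 557.05 150.95 205.3
```

```text
17.02 -0.29 w~ 0.71 [557.4  151.03 205.45] [-0.5 -0.9  4.3] [-0.12 -0.07 -0.01] 10.18
17.38 -0.54 w~ 0.71 [557.35 150.93 205.46] [ 1.2 -0.2  3. ] [-0.22 -0.54  0.01] 10.01
17.73 -0.79 w~ 0.71 [557.36 150.74 205.44] [ 1.9 -1.2  4.6] [-0.67 -0.76  0.01] 10.36
(np.float64(-0.7875), array([557.36476161, 150.67544054, 205.3       ]))
```

```bash
sed -i 's/step=.25/step=.12/' turn.py; python3 turn.py -.7875 -3.14159 557.36 150.68 205.3
python3 - <<'E'
from h import *
import pickle
bot.pause(.3);s=bot.read_state();t=bot.camera("top");w=bot.camera("wrist");sc=bot.camera("scene")
print(s["t"],s["tcp_pos"],s["contact_force"],s["moment"],R.from_quat(s["eef_rot"]).as_matrix()[:,1])
pickle.dump(s,open("s_end.pkl","wb"))
for n,i in(("t",t),("w",w),("s",sc)): cv2.imwrite(f"pics/{n}_end.png",i[:,:,::-1])
a=cv2.resize(w[60:270,150:400,::-1],(400,336),interpolation=cv2.INTER_CUBIC);b=cv2.resize(sc[120:230,285:405,::-1],(366,336),interpolation=cv2.INTER_CUBIC)
cv2.imwrite("pics/crop5.png",np.hstack([a,b]))
E
```

```text
17.98 -0.91 w~ 0.47 [557.4  150.57 205.44] [ 1.8 -1.9  4.3] [-0.77 -0.4  -0.01] 10.08
18.23 -1.02 w~ 0.47 [557.42 150.49 205.41] [ 1.5 -0.9  5.3] [-0.56 -0.13  0.02] 10.58
18.48 -1.14 w~ 0.47 [557.54 150.41 205.42] [ 0.8 -1.1  6. ] [-0.55  0.05  0.  ] 9.77
18.73 -1.26 w~ 0.47 [557.61 150.3  205.42] [ 0.4 -1.2  5.8] [-0.47  0.04  0.05] 10.49
18.98 -1.38 w~ 0.47 [557.61 150.16 205.4 ] [ 0.1 -0.8  5.4] [-0.41  0.14 -0.01] 10.13
19.23 -1.49 w~ 0.47 [557.63 150.09 205.39] [ 0.3 -1.3  4.9] [-0.46  0.11 -0.04] 9.99
19.48 -1.61 w~ 0.47 [557.65 149.95 205.39] [-0.2 -1.1  6.2] [-0.36  0.18  0.  ] 10.2
19.73 -1.73 w~ 0.47 [557.62 149.85 205.39] [-0.1  0.1  6.4] [-0.27  0.19 -0.02] 10.2
19.98 -1.85 w~ 0.47 [557.59 149.81 205.39] [-0.5 -0.7  5.4] [-0.29  0.17 -0.05] 10.33
20.23 -1.96 w~ 0.47 [557.53 149.77 205.4 ] [-0.   0.4  5.4] [-0.28  0.22  0.  ] 10.39
20.48 -2.08 w~ 0.47 [557.49 149.79 205.41] [-0.3 -1.1  6. ] [-0.34  0.28 -0.06] 10.13
20.73 -2.2 w~ 0.47 [557.44 149.74 205.41] [-1.  -1.   6.2] [-0.16  0.3   0.01] 10.59
20.98 -2.32 w~ 0.47 [557.35 149.62 205.41] [ 0.5 -0.1  5.8] [-0.09  0.26 
[... 154 characters left out ...]
6. ] [-0.18  0.31 -0.02] 10.24
21.73 -2.67 w~ 0.47 [557.21 149.62 205.4 ] [ 0.  -0.1  6.3] [ 0.    0.25 -0.02] 10.18
21.98 -2.79 w~ 0.47 [557.22 149.61 205.43] [-0.4  0.1  5.9] [-0.01  0.32 -0.11] 10.45
22.23 -2.91 w~ 0.47 [557.19 149.64 205.41] [-0.4 -0.3  5.8] [-0.01  0.31 -0.03] 10.69
22.48 -3.02 w~ 0.47 [557.16 149.66 205.42] [0.1 0.2 6. ] [ 0.01  0.25 -0.02] 10.5
22.73 -3.14 w~ 0.47 [557.13 149.64 205.41] [0.2 0.2 6.2] [ 0.06  0.4  -0.02] 9.87
(np.float64(-3.14159), array([557.51624158, 149.32423354, 205.3       ]))
23.025 [557.11969961 149.65216825 205.3962722 ] [-1.11386686 -0.28276316  5.7772812 ] [ 0.04845177  0.38387828 -0.0416471 ] [-9.99973699e-01 -7.24048357e-03  4.20645761e-04]
```

View pics/crop5.png

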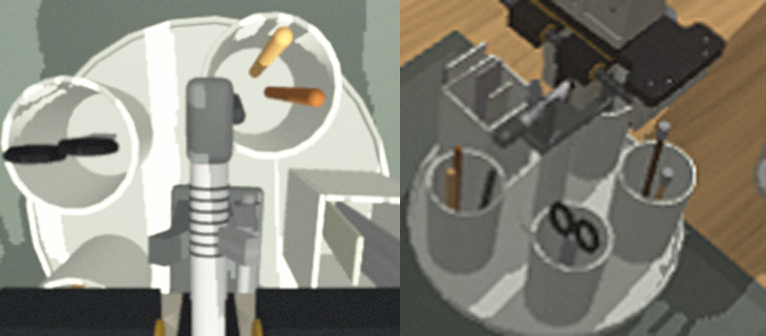

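The wrist view shows the knife clipped under the hook, and the scene view shows the square jar turned to the robot's side. As a check on yaw, I'll measure the two visible round jars (crop ≈ (70,143) and (274,83)) and the square jar's rim edge.

Run:
```python
from h import *
import pickle
for n in("over","end"):
    s=pickle.load(open(f"s_{n}.pkl","rb"));C=cam("wrist",s);g=cv2.imread(f"pics/w_{n}.png",0)
    big=cv2.resize(g,None,fx=3,fy=3,interpolation=cv2.INTER_CUBIC)
    h=cv2.HoughCircles(big,cv2.HOUGH_GRADIENT,1,60,param1=120,param2=30,minRadius=95,maxRadius=140)
    J=[]
    for u,v,r in h[0]:
        if v<720: J.append(onz(C,[[(u-1)/3,(v-1)/3]],126)[0]);print(n,u/3,v/3,r/3,J[-1],np.linalg.norm(J[-1]-[557.3,150]))
    y=R.from_quat(s["eef_rot"]).as_matrix()[:,1]
    J=sorted(J,key=lambda p:-(p@y[:2]))[:2]; d=J[0]-J[1]  # jar at 72 minus jar at 144
    ref=84*(np.exp(1j*np.radians(72))-np.exp(1j*np.radians(144)))
    # tool x direction sign: angle measured from square-jar direction
    k=np.angle(complex(*d)/ref);print(n,"sq jar dir deg",np.degrees(k),"len",np.linalg.norm(d),"tool y deg",np.degrees(np.arctan2(y[1],y[0])))
# square jar label plate / rim in the top picture
T=cam("top")
for n in ("0","_over","_end"):
    pass
im=cv2.imread("pics/t_end.png")
cv2.imwrite("pics/crop6.png",cv2.resize(im[165:275,160:270],None,fx=5,fy=5,interpolation=cv2.INTER_CUBIC))
```

```text
over 203.16667 148.16667 36.033333 [490.68465678 204.08514964] 85.80680254551031
over 309.5 112.5 33.633335 [586.15383147 230.93809628] 85.92740552073545
over sq jar dir deg -2.2901156867137114 len 99.17380732373014 tool y deg -2.2214553527441696
end 192.16667 149.16667 41.899998 [624.31087626  96.06538943] 86.01976374500629
end 317.16666 112.833336 42.066666 [530.37422754  69.01681431] 85.3420973924599
end sq jar dir deg 178.06348315000318 len 97.75335998655258 tool y deg -179.58514718843108
```

View pics/crop6.png

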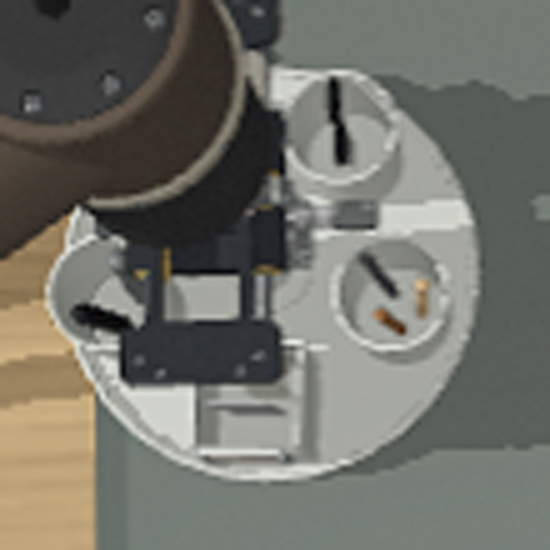

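In the top view the square jar is at the bottom, facing the front edge, with its label line at crop (195-285,456). The round-jar estimate hints at about 2° of yaw error, so I'll check it with fitted straight edges of the square jar.

Run:
```python
from h import *
import pickle
T=cam("top");g=cv2.imread("pics/t_end.png",0).astype(float)
S=lambda n:cam("wrist",pickle.load(open(f"s_{n}.pkl","rb")))
def line(C,pts,z,nm):
    pts=np.array(pts);P=onz(C,pts,z);c=np.median(P,0)
    v=cv2.fitLine(P.astype(np.float32),cv2.DIST_HUBER,0,.1,.1)[:2,0];a=np.degrees(np.arctan2(v[1],v[0]))
    r=(P-c)@[-v[1],v[0]];print(nm,"dir mod90",round((a+45)%90-45,2),"rms",r.std().round(2),c.round(1),len(P))
def peak(r,o):
    k=int(np.argmax(r));
    k=min(max(k,1),len(r)-2);d=r[k-1]-2*r[k]+r[k+1];return o+k+(.5*(r[k-1]-r[k+1])/d if d else 0)
# top: front rim/label bright line rows ~253-260, cols 200..216
for nm,sgn,z in(("label bright",1,146),):
    line(T,[(u,peak(sgn*g[251:262,u],251)) for u in range(202,216)],z,nm)
print(g[246:264,204].tolist(),g[246:264,212].tolist())
for n in("over","end"):
    w=cv2.imread(f"pics/w_{n}.png",0).astype(float)
    gx=cv2.GaussianBlur(w,(3,3),0)
    c0=int(341 if n=="over" else 351)
    line(S(n),[(peak(gx[v,c0-8:c0+9],c0-8),v) for v in range(185,228)],126,n+" rim side")
    print([round(peak(gx[v,c0-8:c0+9],c0-8),1) for v in range(180,232,6)])
```

```text
label bright dir mod90 -1.3 rms 3.31 [443.6 148.7] 14
[101.0, 160.0, 161.0, 160.0, 161.0, 168.0, 168.0, 166.0, 181.0, 222.0, 136.0, 115.0, 156.0, 203.0, 150.0, 117.0, 122.0, 122.0] [96.0, 101.0, 156.0, 168.0, 166.0, 165.0, 166.0, 162.0, 164.0, 220.0, 115.0, 137.0, 185.0, 214.0, 206.0, 134.0, 120.0, 121.0]
over rim side dir mod90 -2.09 rms 0.12 [611.1 145.5] 43
[np.float64(338.5), np.float64(338.1), np.float64(338.1), np.float64(337.8), np.float64(337.4), np.float64(337.0), np.float64(336.7), np.float64(336.7), np.float64(336.4)]
end rim side dir mod90 -1.28 rms 0.08 [502.  140.1] 43
[np.float64(356.0), np.float64(350.9), np.float64(350.2), np.float64(349.7), np.float64(349.1), np.float64(348.8), np.float64(348.3), np.float64(347.4), np.float64(346.9)]
```

The rim edge matched the clip angle before the turn. It now reads about −1.3°, so I'll turn back slightly and re-measure until it is square.

```bash
cat > chk.py <<'E'
from h import *
def yaw(n=2):
    A=[]
    for _ in range(n):
        s=bot.read_state();w=cv2.GaussianBlur(bot.camera("wrist")[:,:,::-1].copy(),(3,3),0);w=cv2.cvtColor(w,cv2.COLOR_BGR2GRAY).astype(float)
        C=cam("wrist",s)
        P=onz(C,[(341+np.argmax(w[v,341:362])+0.,v) for v in range(188,230)],126).astype(np.float32)
        v=cv2.fitLine(P,cv2.DIST_HUBER,0,.1,.1)[:2,0];A.append((np.degrees(np.arctan2(v[1],v[0]))+45)%90-45)
    y=R.from_quat(s["eef_rot"]).as_matrix()[:,1]
    return np.mean(A),np.degrees(np.arctan2(y[1],y[0]))%360-180,s
E
python3 - <<'E'
from chk import *
print(yaw()[:2])
a=-np.pi
for i in range(4):
    y,t,_=yaw()
    if abs(y)<.25: break
    a-=np.radians(y)*.9
    bot.move_joints(bot.solve_ik([557.2,149.6,205.3],down(a)));bot.pause(.3)
    y,t,s=yaw();print(round(s["t"],2),"cmd",round(np.degrees(a)+180,2),"jar",y,"tool",t,s["contact_force"].round(1),s["moment"].round(2),s["tcp_pos"].round(2))
cv2.imwrite("pics/w_fin.png",bot.camera("wrist")[:,:,::-1])
E
```

```text
(np.float32(-1.3964844), np.float64(0.4139781858862648))
23.98 cmd 1.26 jar 0.37305832 tool 1.6781602944131748 [ 1.2 -1.3  6. ] [-0.32 -0.03 -0.03] [557.   149.72 205.39]
24.73 cmd 0.92 jar 0.029968262 tool 1.3327516584139971 [ 0.6 -1.3  6.3] [-0.28 -0.07 -0.05] [557.   149.7  205.42]
```

```bash
python3 -c "
from h import *
bot.pause(.3);s=bot.read_state();print(s['t'],abs(s['qvel']).max(),s['width'],s['finger_force']);print(bot.close_job())"
```

```text
25.225 0.0013791515988244632 10.422144629381712 60.00224590301514
the job is handed in; nothing more can be done
None
```

The job is handed in at 25.2 s: the knife is home in the clip with the keeper shut over it, and the square jar faces the front edge to within about half a degree by its rim edge. The fingers are still gripping the clipped knife to hold the caddy there.

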